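# Reverse a double-ended marking tool in a sloping bench chuck

## Task

The double-ended marking tool stands in the sloping bench chuck with its flat end (orange band) out. Draw it out, turn it end for end and slide it fully home in the chuck with the pointed end (blue band) facing out, then swing the chuck's black-knobbed bar all the way over to the other side so that the jaws close on the tool. Let go, and leave the other things on the table undisturbed.

Things in the scene. Friction and masses are not known exactly. Their poses are not given: they have to be found in the camera images.
- chuck: Chuck on a fixed stand. Origin: centre of its mouth (front of the three brass jaws), 110 mm above the table. x points out along the bore, 32 degrees above level; y is level, left as one looks along x; z square to both, upward. Bore 17 mm wide, closed at x = -0.060. Jaws and barrel 46 mm across at most, sleeve 54 mm across at x = -0.060 to -0.040. Open jaws leave 17 mm; they close to 15 mm.
- chuck_foot (a point): Centre of the underside of the chuck's grey foot plate (140 x 100 x 12 mm, x level in the direction of the mouth). Two 34 mm wide posts join it to the barrel. The mouth lies 45 mm ahead of this point and 110 mm above it.
- marker_mid (a point): Centre of the marking tool (steel, 190 mm long, about 0.18 kg); x runs along it to its pointed end. Its middle 56 mm is a grip of 16 x 16 mm section, sides square to its y and z. Seated either way round, 60 mm of it is in the chuck and this centre is 35 mm out from the mouth; in open jaws it sags up to 4 degrees.
- marker: The same marking tool, same origin and axes. Beyond the grip are round 15 mm shanks, 50 mm long or so, with a blue band by the grip on the pointed half and an orange band on the flat half; both tips taper over the last 15 mm.
- point_tip (a point): Very end of the pointed half of the marking tool, 95 mm from its centre; at the bottom of the bore at the start.
- flat_tip (a point): Very end of the flat, chisel-like half of the marking tool (10 mm wide, 3 mm thick), 95 mm from its centre; out in the open at the start.
- sleeve (a joint): Angle of the chuck sleeve with its bar about the bore axis, rad: 0 = bar leaning 40 degrees (0.70 rad) from the chuck's z towards its -y, jaws open; 0.70 = bar along the chuck's z; 1.40 = end stop, bar leaning 40 degrees towards +y, jaws closed. It stays where it is left; turning takes 2 to 3 N at the knob.
- bar_knob (a point): Centre of the 18 mm black knob at the end of the sleeve's 9 mm bar; 75 mm from the bore axis, at x = -0.050 in the chuck's frame. The bare bar runs from 27 to 66 mm from the axis.
- fuse_box: Bystander: small grey hinged-lid box, 57 x 74 x 25 mm; origin at the centre of its underside.
- folding_rule: Bystander: folded yellow rule, 30 x 240 x 17 mm; origin at the centre of its underside.
- eraser: Bystander: white eraser with blue sleeve, 20 x 42 x 12 mm; origin at the centre of its underside.
- screwdriver: Bystander: screwdriver with red grip, 25 x 160 x 22 mm; origin at the centre of its underside.
- dip_circle: Fixed bystander: instrument with a clear ring and needle on a black stand, 141 x 211 x 119 mm; origin at the centre of its underside.
Mind the look-alikes: they are no part of the job. There is more than one size of the marker; the one meant has the size given above.

How it is judged:
On the way, in this order (a step that is already met when the one before it is completed fails the run):
1. the tool is drawn out of the chuck (distance between marker_mid and chuck above 0.1 m), for 0.1 s.
2. the tool is fully home with the pointed end out, the jaws still open (x of flat_tip in the frame of chuck below -0.054 m and y of flat_tip in the frame of chuck between -0.006 and 0.006 m and z of flat_tip in the frame of chuck between -0.006 and 0.006 m and angle between the x axis of marker_mid and the x axis of chuck, either way round below 0.1 rad and value of joint sleeve below 0.8 rad), for 0.1 s.
At the end, for the whole second after the job is handed in: The marking tool is home in the chuck, its flat tip within 6 mm of the bottom of the bore and within 6 mm of its axis, lying within 0.1 rad of the bore, its pointed end out and at rest; the sleeve's bar is swung over to within 0.15 rad of its end stop (over 1.25 rad) (x of flat_tip in the frame of chuck below -0.054 m and y of flat_tip in the frame of chuck between -0.006 and 0.006 m and z of flat_tip in the frame of chuck between -0.006 and 0.006 m and angle between the x axis of marker_mid and the x axis of chuck, either way round below 0.1 rad and value of joint sleeve above 1.25 rad and linear speed of marker below 0.02 m/s); the robot touches nothing.
It fails at once if another thing on the table is moved by more than 30 mm (distance of any of fuse_box, folding_rule, eraser, screwdriver from where it was at the start of the episode above 0.03 m).
It also fails if it takes over 58 s, if anything falls off the work surface, if the arm or the gripper's body presses on something with over 40 N, if the wrist force passes 120 N, or if a joint passes its speed limit or range.

## Robot

A 6-joint arm with a two-finger parallel gripper is mounted at the origin on a cart in front of the work surface, level with it; the furniture and walls round the work are solid. World frame = base frame: x ahead of the robot, y to its left, z up, the work surface at z = 0. Lengths are in m, angles in rad, forces in N, time in s.
With the tool pointing down it reaches from about 0.275 to 0.825 m from the base axis. Payload 5.2 kg.
Tool frame: the origin (TCP) lies at the very end of the fingers, on their centre line; the grasp point (between the pads) lies 19 mm behind it; z points along the fingers, y is the direction in which the jaws open and shut (so a half turn about z gives the same grasp; the last joint's range is limited). The gripper opens to 93 mm and grips with 3 to 60 N. Pads are 15 mm wide; open, the fingers measure 128 mm over their backs; the gripper's body (75 mm by 188 mm) begins 65 mm behind the grasp point.
Start: joints at [-1.533, 0.259, 1.535, -0, 1.348, -0.203], TCP at [0.131, -0.534, 0.219] pointing down, gripper open.
Joint ranges: [-3.14, 3.14], [-0.91, 2.08], [0.19, 2.58], [-1.22, 4.36], [0.22, 2.71], [-3.12, 3.12]. Speed limits (rad/s): [2.57, 2.57, 3.14, 3.14, 3.14, 3.14].

## Interface

Orientations are given as a rotation vector (axis times angle).
In Python, from cell import sense, camera, camera_model, close_job gives the robot as it stands.
- The arm moves only by the tool jog_arm, never from a script. Its argument "moves" is one flat list of numbers, 7 for each row, row after row: the opening, from -1 (shut) to 1 (fully open), so that 0 is half open, then the shift along the tool's x, y, z normalised to -1 to 1, where 1 is 0.04 m, then the turn, a rotation vector about the tool's x, y, z normalised to -1 to 1, where 1 is 0.1 rad. A call has 1 to 20 rows; each row shifts and turns the commanded pose from where the row before left it, along the tool's axes as they then stand; what a row does not reach is not made up. A row lasts 1/12 s, in which the tool goes at most 41.7 mm and 7.16 degrees, less where a joint would pass 70% of its speed; a pose out of reach is approached as far as the arm can. A call with a number of a shift or a turn outside -1 to 1 is refused whole. A call with a gripper value outside its range is refused whole. The fingers move at their own pace and stop on an object; the grip force is fixed at half the most. Time passes only in rows, so rows that do not move let the fingers close. It gives the time, the measured TCP pose, the force and the opening at its end, in the units of the state.
- sense(): the state, without advancing time (a new reading comes with each control period).
- camera(name): name is "scene" or "top"; returns the picture (420x560x3 uint8, red, green, blue); there is no depth.
- camera_model(name): a dict with "intrinsics" (3x3 intrinsics, pixels), "k1" (the pictures are not rectified: a ray, as slopes to the right and down, at radius r is drawn at 1 + k1 r^2 times it, then the intrinsics apply), "extrinsics" (4x4, takes a point from world to camera coordinates). Camera axes: x right, y up, looking along -z (the intrinsics and any distortion apply to the point x, -y, -z); pixel columns grow to the right and rows downward; lengths in m; the calibration is good to about 2 mm. A picture is of the moment at which its call begins. camera_model takes no time and is no camera call.
- close_job(): hands the job in, once; it reports no verdict.
The state is a dict: "time_s": time; "q": joint angles; "qd": joint speeds; "effort": joint torques, N m; "eef_pos": TCP position; "eef_rot": TCP orientation; "ft_force": force on the tool from outside, world axes, zero at the start; "moment": the same for the moment, N m; "width": opening from 0.0 (shut) to 1.0 (fully open).
Only numpy, scipy, OpenCV 4.12 (cv2) and the standard library are available. Lean on these libraries where they do the work, as an engineer would, in place of code of your own. Each camera call takes 0.05 s, during which the arm holds its last target. There are 200 camera calls.

## Working session

There is one attempt and no reset: what is moved stays moved. The work goes in short steps, Python scripts to look and compute and a tool call to move; the robot and the scene stay as the last step left them, time stands still between calls to the robot, and variables do not carry over. Pictures are saved under pics/ and viewed, about 8 in all and at most 12, crops included, and the job is handed in when it is done.

Besides the shell and the picture viewer there is one more tool, called after "Request:" by a JSON object that holds its "api" and its "payload", one argument or row to a line. jog_arm: Moves the arm, as the interface text tells. Its arguments: {"type":"object","properties":{"moves":{"type":"array","items":{"type":"number","minimum":-1,"maximum":1}}},"required":["moves"]}

```bash
mkdir -p pics; ls; python3 - <<'E'
from cell import *
import cv2,numpy as np
np.set_printoptions(precision=4,suppress=True)
for n in("scene","top"):
    cv2.imwrite(f"pics/{n}0.png",camera(n)[:,:,::-1]); m=camera_model(n); print(n,m["intrinsics"],m["k1"],m["extrinsics"])
print(sense())
E
```

```text
pics
scene [[430.0896   0.     288.1509]
 [  0.     430.0896 207.4624]
 [  0.       0.       1.    ]] -0.03967920215195688 [[-0.5341 -0.8454  0.0022  0.3693]
 [ 0.3787 -0.2369  0.8947 -0.2598]
 [-0.7558  0.4787  0.4467 -0.7756]
 [ 0.      0.      0.      1.    ]]
top [[538.6299   0.     271.355 ]
 [  0.     538.6299 208.7502]
 [  0.       0.       1.    ]] 0.009055658906578229 [[-0.012  -0.9999 -0.0025  0.1061]
 [ 0.9874 -0.0123  0.1578 -0.5399]
 [-0.1579 -0.0005  0.9875 -1.5868]
 [ 0.      0.      0.      1.    ]]
{'time_s': 0.1, 'q': array([-1.5328,  0.2593,  1.5359,  0.    ,  1.348 , -0.2028]), 'qd': array([ 0.0007, -0.0008, -0.0013, -0.0006, -0.0013,  0.0003]), 'effort': array([  0.0023, -43.8213, -28.4644,   0.0721,   0.0363,  -0.    ]), 'eef_pos': array([ 0.1312, -0.5336,  0.2179]), 'eef_rot': array([-3.1172, -0.3772, -0.0002]), 'ft_force': array([-0.1481,  0.0124,  0.0722]), 'moment': array([-0.0706, -0.0038,  0.0209]), 'width': 0.9980728540303477}
```

View pics/scene0.png

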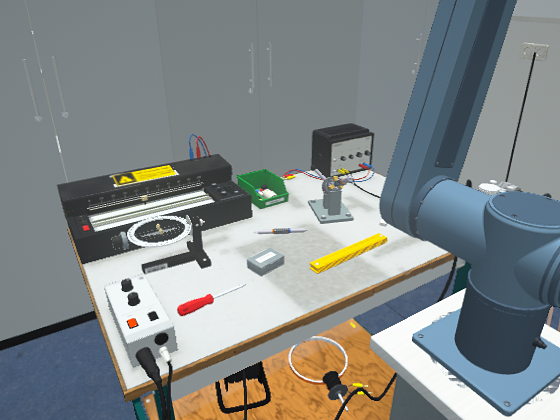

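View pics/top0.png

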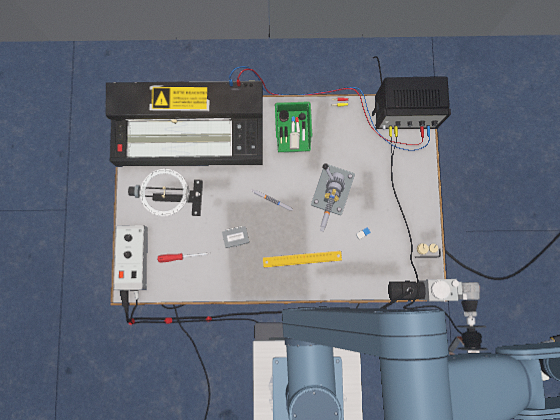

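The scene view shows the chuck at about (333,200). In the top view the chuck is at (333,190), with the tool pointing toward the robot and ending near (322,228). Two things could be taken for the tool: the one in the chuck at top (325,215), and the loose one on the table at top (272,200) / scene (282,231). I choose the one in the chuck and check it in a close crop.

```bash
python3 - <<'E'
import cv2,numpy as np
a=cv2.imread("pics/scene0.png")[165:230,300:365];b=cv2.imread("pics/top0.png")[155:235,300:365]
f=lambda i:cv2.resize(i,(int(i.shape[1]*6),int(i.shape[0]*6)),interpolation=cv2.INTER_CUBIC)
a,b=f(a),f(b);a=cv2.copyMakeBorder(a,0,b.shape[0]-a.shape[0],0,0,cv2.BORDER_CONSTANT)
cv2.imwrite("pics/crop0.png",np.hstack([a,b]))
E
```

```text
(no output)
```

View pics/crop0.png

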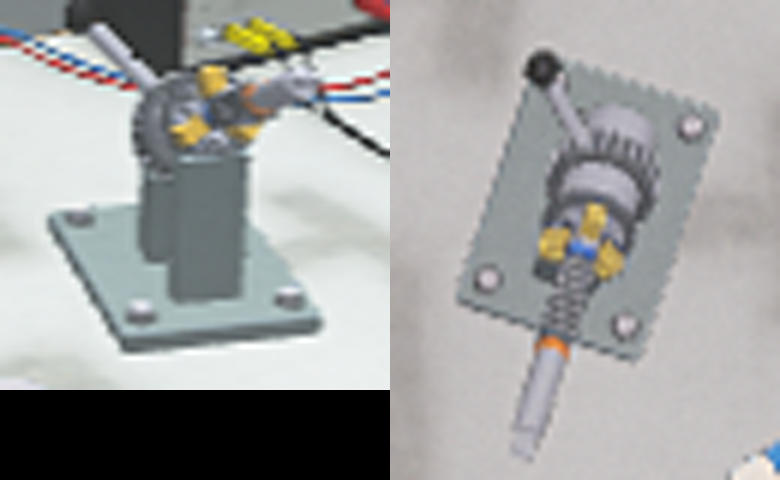

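The crop confirms the choice. In the chuck is a knurled tool with a blue band at the jaws, an orange band, and its flat end out; the knob leans to image left, i.e. jaws open. Next I measure.

```bash
cat > h.py <<'E'
import numpy as np, cv2
from cell import *
from scipy.spatial.transform import Rotation as R
np.set_printoptions(precision=4,suppress=True)
CM={n:camera_model(n) for n in("scene","top")}
def ray(n,p):
    m=CM[n];K=m["intrinsics"];d=(np.array(p,float)-[K[0][2],K[1][2]])/[K[0][0],K[1][1]]
    u=d.copy()
    for _ in range(20): u=d/(1+m["k1"]*u@u)
    E=np.array(m["extrinsics"]);v=E[:3,:3].T@np.array([u[0],-u[1],-1]);return -E[:3,:3].T@E[:3,3],v/np.linalg.norm(v)
def onz(n,p,z): o,v=ray(n,p);return o+v*(z-o[2])/v[2]
def proj(n,P):
    m=CM[n];E=np.array(m["extrinsics"]);c=E[:3,:3]@np.array(P)+E[:3,3];u=np.array([c[0],-c[1]])/-c[2]
    u=u*(1+m["k1"]*u@u);K=m["intrinsics"];return u*[K[0][0],K[1][1]]+[K[0][2],K[1][2]]
def tri(a,b):
    (o1,v1),(o2,v2)=ray("scene",a),ray("top",b)
    s,t=np.linalg.lstsq(np.c_[v1,-v2],o2-o1,rcond=None)[0];p,q=o1+s*v1,o2+t*v2;return (p+q)/2,np.linalg.norm(p-q)
E
python3 - <<'E'
from h import *
T=lambda x,y:(300+(x-390)/6-.42,155+y/6-.42)
S=lambda x,y:(300+x/6-.42,165+y/6-.42)
c=[onz("top",T(*p),.012) for p in((718,108),(458,298),(638,358))]
for a in c: print("top corner",a)
print("len",np.linalg.norm(c[0]-c[2]),np.linalg.norm(c[1]-c[2]))
s=[onz("scene",S(*p),.012) for p in((50,217),(122,342),(322,320))]
for a in s: print("scene corner",a)
f1=(c[0]+c[1])/2;e=c[2]-c[0];print("foot",f1,"yaw",np.degrees(np.arctan2(e[1],e[0])), (np.degrees(np.arctan2(*(c[1]-c[2])[[1,0]]))+90))
f2=(s[0]+s[2])/2;print("foot scene",f2)
for n,p in(("tip",(525,455)),("orange",(552,347)),("blue",(582,247))):print(n,T(*p))
print("tri orange",tri(S(260,97),T(552,347)),"tip",tri(S(303,85),T(525,455)),"scene knob-ish")
for n,off in(("scene",(300,165)),("top",(300,155))):
    im=cv2.imread(f"pics/{n}0.png");hs=cv2.cvtColor(im,cv2.COLOR_BGR2HSV)
    x0,y0=off;w=hs[y0:y0+85,x0:x0+65]
    m=cv2.inRange(w,(4,110,100),(16,255,255));ys,xs=np.nonzero(m);print(n,"orange px",xs.mean()+x0,ys.mean()+y0,len(xs))
print(sense()["time_s"])
E
```

```text
top corner [ 0.657  -0.1601  0.012 ]
top corner [ 0.5587 -0.0228  0.012 ]
top corner [ 0.5263 -0.1143  0.012 ]
len 0.13847086758353985 0.09710295437438128
scene corner [ 0.674  -0.0601  0.012 ]
scene corner [ 0.5467 -0.0125  0.012 ]
scene corner [ 0.5144 -0.1048  0.012 ]
foot [ 0.6078 -0.0914  0.012 ] yaw 160.70480732010677 160.53822026044892
foot scene [ 0.5942 -0.0825  0.012 ]
tip (322.08, 230.41333333333333)
orange (326.58, 212.41333333333336)
blue (331.58, 195.74666666666667)
tri orange (array([ 0.5137, -0.0577,  0.1362]), np.float64(0.00019652750310774204)) tip (array([ 0.4606, -0.0389,  0.1647]), np.float64(0.004887518706876219)) scene knob-ish
scene orange px 333.6 179.4 5
top orange px 326.5 211.9 10
0.1
```

```bash
cat >> h.py <<'E'
psi=np.radians(160.6);foot=np.array([.6078,-.0914,0]);t=np.radians(32)
cx=np.array([np.cos(t)*np.cos(psi),np.cos(t)*np.sin(psi),np.sin(t)]);cy=np.array([-np.sin(psi),np.cos(psi),0]);cz=np.cross(cx,cy)
C=np.c_[cx,cy,cz];mouth=foot+[.045*np.cos(psi),.045*np.sin(psi),.11]
def W(*p): return mouth+C@np.array(p)
def gp(): # grasp point and rotation now
    s=sense();Rt=R.from_rotvec(s["eef_rot"]);return s["eef_pos"]-.019*Rt.as_matrix()[:,2],Rt,s
def plan(P,Rg,back=.019):
    """rotation (tool axes, /0.1) first, then shift (new tool axes, /0.04) to put grasp point at P"""
    g,Rt,s=gp();Rg=R.from_matrix(Rg)
    d=(Rt.inv()*Rg).as_rotvec();tcp=P+back*Rg.as_matrix()[:,2]
    print("t %.2f turn/0.1"%s["time_s"],d/.1,"shift/.04",Rg.inv().apply(tcp-s["eef_pos"])/.04,"F",s["ft_force"],"w %.3f"%s["width"],"q",s["q"])
    print(" grasp point in chuck",C.T@(g-mouth),"tool axes in chuck\n",C.T@Rt.as_matrix())
RA=np.c_[np.cross(cy,-cz),cy,-cz]; RB=np.c_[np.cross(-cy,-cz),-cy,-cz]
E
python3 - <<'E'
from h import *
out=[]
for n,(x0,y0,w,h) in(("scene",(290,150,90,85)),("top",(290,150,75,85))):
    k=5;im=cv2.resize(cv2.imread(f"pics/{n}0.png")[y0:y0+h,x0:x0+w],None,fx=k,fy=k,interpolation=cv2.INTER_CUBIC)
    u=lambda P:tuple(int(v) for v in ((proj(n,P)-[x0,y0]+.5)*k-.5).round())
    e=np.array([np.cos(psi),np.sin(psi),0])
    for z,col in((.012,(0,0,255)),(0,(0,255,255))):
        q=[foot+[0,0,z]+a*.07*e+b*.05*cy for a,b in((1,1),(1,-1),(-1,-1),(-1,1))]
        cv2.polylines(im,[np.array([u(p) for p in q])],True,col,1)
    cv2.line(im,u(W(0,0,0)),u(W(.13,0,0)),(0,255,0),1);cv2.circle(im,u(W(-.05,-.075*np.sin(.698),.075*np.cos(.698))),10,(255,0,255),1)
    for r in(7,63):cv2.circle(im,u(W(r/1000,0,0)),3,(255,0,255),1)
    out.append(im)
cv2.imwrite("pics/ov.png",np.hstack(out))
plan(W(.035,0,.1),RA)
E
```

```text
t 0.10 turn/0.1 [ 1.6014 -5.4251  5.6456] shift/.04 [  6.0177 -14.386   -3.1506] F [-0.1481  0.0124  0.0722] w 0.998 q [-1.5328  0.2593  1.5359  0.      1.348  -0.2028]
 grasp point in chuck [ 0.2858  0.5755 -0.0289] tool axes in chuck
 [[-0.7095 -0.4652 -0.5294]
 [-0.5475  0.8368 -0.0015]
 [ 0.4437  0.2888 -0.8484]]
```

View pics/ov.png

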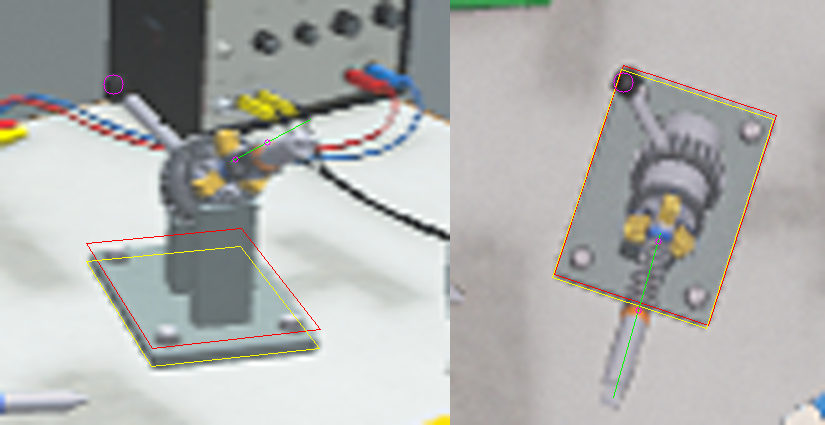

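The overlay fits the foot, axis and knob in the top view. The scene view is about 1–2 px off, and the tool sags about 4°. I move to the pre-grasp pose.

Request:
{"api": "jog_arm", "payload": {
  "moves": [1, 0, 0, 0, 0.16, -0.54, 0.565, 1, 0, 0, 0, 0.16, -0.54, 0.565, 1, 0, 0, 0, 0.16, -0.54, 0.565, 1, 0, 0, 0, 0.16, -0.54, 0.565, 1, 0, 0, 0, 0.16, -0.54, 0.565, 1, 0, 0, 0, 0.16, -0.54, 0.565, 1, 0, 0, 0, 0.16, -0.54, 0.565, 1, 0, 0, 0, 0.16, -0.54, 0.565, 1, 0, 0, 0, 0.16, -0.54, 0.565, 1, 0, 0, 0, 0.16, -0.54, 0.565]
}}

```text
time_s: 0.93
eef_pos: [0.1315, -0.5339, 0.2184]
eef_rot: [-2.892, 0.499, 0.83]
ft_force: [-0.5, -0.0, -0.2]
width: 1.0
```

Request:
{"api": "jog_arm", "payload": {
  "moves": [1, 0.3, -0.72, -0.16, 0, 0, 0, 1, 0.3, -0.72, -0.16, 0, 0, 0, 1, 0.3, -0.72, -0.16, 0, 0, 0, 1, 0.3, -0.72, -0.16, 0, 0, 0, 1, 0.3, -0.72, -0.16, 0, 0, 0, 1, 0.3, -0.72, -0.16, 0, 0, 0, 1, 0.3, -0.72, -0.16, 0, 0, 0, 1, 0.3, -0.72, -0.16, 0, 0, 0, 1, 0.3, -0.72, -0.16, 0, 0, 0, 1, 0.3, -0.72, -0.16, 0, 0, 0, 1, 0.3, -0.72, -0.16, 0, 0, 0, 1, 0.3, -0.72, -0.16, 0, 0, 0, 1, 0.3, -0.72, -0.16, 0, 0, 0, 1, 0.3, -0.72, -0.16, 0, 0, 0, 1, 0.3, -0.72, -0.16, 0, 0, 0, 1, 0.3, -0.72, -0.16, 0, 0, 0, 1, 0.3, -0.72, -0.16, 0, 0, 0, 1, 0.3, -0.72, -0.16, 0, 0, 0, 1, 0.3, -0.72, -0.16, 0, 0, 0, 1, 0.3, -0.72, -0.16, 0, 0, 0]
}}

```text
time_s: 2.6
eef_pos: [0.5795, -0.0799, 0.1996]
eef_rot: [-2.894, 0.496, 0.827]
ft_force: [0.5, -0.5, 0.9]
width: 1.001
```

```bash
python3 - <<'E'
from h import *
plan(W(.035,0,-.002),RA)
E
```

```text
t 2.60 turn/0.1 [ 0.0076 -0.0199 -0.0086] shift/.04 [0.0061 0.0366 2.6171] F [ 0.4626 -0.5399  0.9179] w 1.001 q [-0.33    0.7206  0.9735  0.0042  2.004   1.5807]
 grasp point in chuck [ 0.0353 -0.0015  0.1027] tool axes in chuck
 [[-1.      0.0009 -0.002 ]
 [ 0.0009  1.      0.0008]
 [ 0.002   0.0008 -1.    ]]
```

Request:
{"api": "jog_arm", "payload": {
  "moves": [1, 0, 0, 0.37, 0, 0, 0, 1, 0, 0, 0.37, 0, 0, 0, 1, 0, 0.036, 0.37, 0, 0, 0, 1, 0, 0, 0.37, 0, 0, 0, 1, 0, 0, 0.37, 0, 0, 0, 1, 0, 0, 0.37, 0, 0, 0, 1, 0, 0, 0.37, 0, 0, 0, 1, 0, 0, 0, 0, 0, 0]
}}

```text
time_s: 3.27
eef_pos: [0.5241, -0.0635, 0.1098]
eef_rot: [-2.891, 0.495, 0.834]
ft_force: [-0.0, 0.3, -0.6]
width: 1.002
```

```bash
cat >> h.py <<'E'
def shot(tag,boxes=(("scene",(280,130,90,90)),("top",(285,145,75,90))),k=5,marks=()):
    out=[]
    for n,(x0,y0,w,h) in boxes:
        i=camera(n)[:,:,::-1];cv2.imwrite(f"pics/{tag}_{n}.png",i)
        i=cv2.resize(i[y0:y0+h,x0:x0+w],None,fx=k,fy=k,interpolation=cv2.INTER_CUBIC)
        for P in marks:
            u=(proj(n,P)-[x0,y0]+.5)*k-.5;cv2.circle(i,tuple(int(v) for v in u),3,(255,0,255),1)
        out.append(i)
    cv2.imwrite(f"pics/{tag}.png",np.hstack(out))
E
python3 - <<'E'
from h import *
plan(W(.035,0,-.002),RA)
shot("pregrasp")
E
```

```text
t 3.27 turn/0.1 [ 0.0079  0.0312 -0.0081] shift/.04 [ 0.038  -0.0366 -0.0505] F [-0.0356  0.2576 -0.5957] w 1.002 q [-0.3334  0.6865  1.2665  0.002   1.7502  1.5764]
 grasp point in chuck [ 0.0365  0.0015 -0.004 ] tool axes in chuck
 [[-1.      0.0008  0.0031]
 [ 0.0008  1.      0.0008]
 [-0.0031  0.0008 -1.    ]]
```

View pics/pregrasp.png

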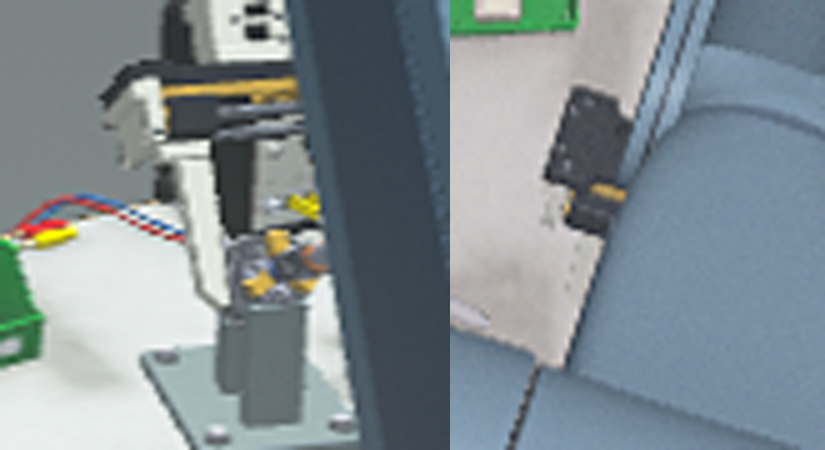

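One finger passes beside the jaws at crop (225,300) and touches nothing. The arm hides the top view. I close the gripper.

Request:
{"api": "jog_arm", "payload": {
  "moves": [-1, 0, 0, 0, 0, 0, 0, -1, 0, 0, 0, 0, 0, 0, -1, 0, 0, 0, 0, 0, 0, -1, 0, 0, 0, 0, 0, 0, -1, 0, 0, 0, 0, 0, 0, -1, 0, 0, 0, 0, 0, 0, -1, 0, 0, 0, 0, 0, 0, -1, 0, 0, 0, 0, 0, 0]
}}

```text
time_s: 4.03
eef_pos: [0.5267, -0.0645, 0.1123]
eef_rot: [-2.894, 0.496, 0.825]
ft_force: [-0.2, -1.0, -0.3]
width: 0.474
```

```bash
python3 - <<'E'
from h import *
plan(W(.035,0,-.002),RA)
E
```

```text
t 4.03 turn/0.1 [ 0.0064 -0.031  -0.01  ] shift/.04 [ 0.0116 -0.0393  0.0375] F [-0.2455 -0.9811 -0.3455] w 0.474 q [-0.3336  0.6844  1.2608  0.002   1.7518  1.5764]
 grasp point in chuck [ 0.0355  0.0016 -0.0005] tool axes in chuck
 [[-1.      0.001  -0.0031]
 [ 0.001   1.      0.0006]
 [ 0.0031  0.0006 -1.    ]]
```

Request:
{"api": "jog_arm", "payload": {
  "moves": [-1, 0, 0, 0, 0, 0, 0, -1, 0, 0, 0, 0, 0, 0, -1, 0, 0, 0, 0, 0, 0, -1, 0, 0, 0, 0, 0, 0, -1, 0, 0, 0, 0, 0, 0, -1, 0, 0, 0, 0, 0, 0, -1, 0, 0, 0, 0, 0, 0, -1, 0, 0, 0, 0, 0, 0]
}}

```text
time_s: 4.7
eef_pos: [0.5268, -0.0642, 0.1123]
eef_rot: [-2.894, 0.495, 0.825]
ft_force: [0.4, 2.6, 1.1]
width: 0.172
```

```bash
python3 - <<'E'
from h import *
plan(W(.035,0,-.002),RA)
E
```

```text
t 4.70 turn/0.1 [ 0.0033 -0.0309 -0.0058] shift/.04 [ 0.0136 -0.0314  0.0384] F [0.3689 2.6479 1.0691] w 0.172 q [-0.3333  0.6843  1.2607  0.0025  1.7519  1.5763]
 grasp point in chuck [ 0.0356  0.0013 -0.0005] tool axes in chuck
 [[-1.      0.0006 -0.0031]
 [ 0.0006  1.      0.0003]
 [ 0.0031  0.0003 -1.    ]]
```

Request:
{"api": "jog_arm", "payload": {
  "moves": [-1, -0.1, -0.03, 0, 0, 0, 0, -1, -0.3, 0, 0, 0, 0, 0, -1, -0.3, 0, 0, 0, 0, 0, -1, -0.3, 0, 0, 0, 0, 0]
}}

```text
time_s: 5.03
eef_pos: [0.4942, -0.0521, 0.1331]
eef_rot: [-2.894, 0.496, 0.827]
ft_force: [0.3, -0.4, -1.1]
width: 0.167
```

```bash
python3 - <<'E'
from h import *
plan(W(.19,0,-.0005),RA)
E
```

```text
t 5.03 turn/0.1 [ 0.0123 -0.0213 -0.0145] shift/.04 [-2.8484 -0.0169 -0.0185] F [ 0.3446 -0.4159 -1.0707] w 0.167 q [-0.3317  0.6088  1.3461  0.0024  1.7431  1.5785]
 grasp point in chuck [ 0.0761  0.0007 -0.0012] tool axes in chuck
 [[-1.      0.0014 -0.0021]
 [ 0.0014  1.      0.0012]
 [ 0.0021  0.0012 -1.    ]]
```

Request:
{"api": "jog_arm", "payload": {
  "moves": [-1, -0.3, 0, 0, 0, 0, 0, -1, -0.3, 0, 0, 0, 0, 0, -1, -0.3, 0, 0, 0, 0, 0, -1, -0.3, 0, 0, 0, 0, 0, -1, -0.3, 0, 0, 0, 0, 0, -1, -0.3, 0, 0, 0, 0, 0, -1, -0.3, 0, 0, 0, 0, 0, -1, -0.3, 0, 0, 0, 0, 0, -1, -0.3, 0, 0, 0, 0, 0, -1, -0.3, 0, 0, 0, 0, 0, -1, 0, 0, 0, 0, 0, 0, -1, 0, 0, 0, 0, 0, 0]
}}

```text
time_s: 6.03
eef_pos: [0.3988, -0.018, 0.197]
eef_rot: [-2.895, 0.496, 0.823]
ft_force: [0.4, 0.5, -2.1]
width: 0.172
```

```bash
python3 - <<'E'
from h import *
plan(W(.19,0,-.0005),RB)
shot("out",(("scene",(270,110,90,100)),("top",(280,170,70,100))),marks=[gp()[0]])
E
```

```text
t 6.03 turn/0.1 [-0.0699 -0.0107 31.4069] shift/.04 [-0.1453  0.0044 -0.0054] F [ 0.3779  0.5294 -2.086 ] w 0.172 q [-0.33    0.3832  1.5527  0.0039  1.7597  1.5797]
 grasp point in chuck [ 0.1959  0.0002 -0.0007] tool axes in chuck
 [[-1.      0.0009 -0.0045]
 [ 0.0009  1.      0.0007]
 [ 0.0045  0.0007 -1.    ]]
```

View pics/out.png

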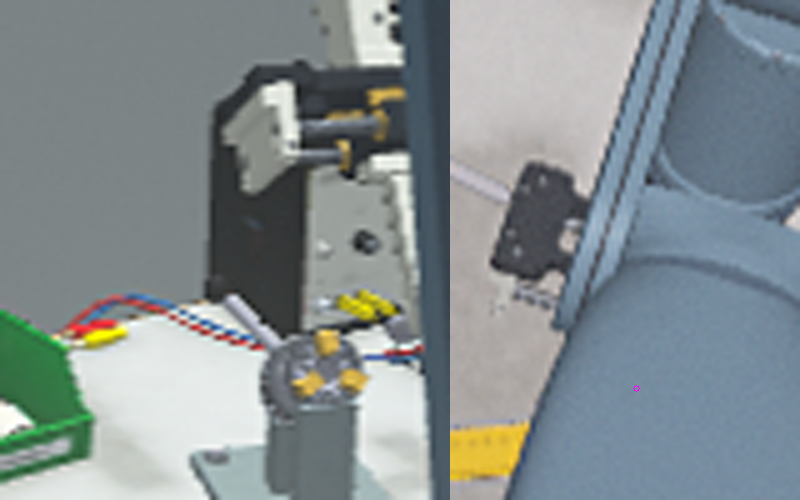

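The tool is out of the open jaws, which show empty at crop (330,372), and the arm hides the tool itself. I spin it half a turn about the tool z axis.

Request:
{"api": "jog_arm", "payload": {
  "moves": [-1, 0, 0, 0, 0, 0, -1, -1, 0, 0, 0, 0, 0, -1, -1, 0, 0, 0, 0, 0, -1, -1, 0, 0, 0, 0, 0, -1, -1, 0, 0, 0, 0, 0, -1, -1, 0, 0, 0, 0, 0, -1, -1, 0, 0, 0, 0, 0, -1, -1, 0, 0, 0, 0, 0, -1, -1, 0, 0, 0, 0, 0, -1, -1, 0, 0, 0, 0, 0, -1, -1, 0, 0, 0, 0, 0, -1, -1, 0, 0, 0, 0, 0, -1, -1, 0, 0, 0, 0, 0, -1, -1, 0, 0, 0, 0, 0, -1, -1, 0, 0, 0, 0, 0, -1, -1, 0, 0, 0, 0, 0, -1]
}}

```text
time_s: 7.47
eef_pos: [0.3993, -0.0183, 0.196]
eef_rot: [-2.137, -1.567, 0.428]
ft_force: [0.2, -0.4, -1.4]
width: 0.172
```

```bash
python3 - <<'E'
from h import *
plan(W(.19,0,-.0005),RB)
shot("mid",(("scene",(230,70,150,120)),))
E
```

```text
t 7.47 turn/0.1 [  0.013    0.0229 -15.3775] shift/.04 [-0.1191  0.0071 -0.0213] F [ 0.1867 -0.4344 -1.4055] w 0.172 q [-0.3303  0.3866  1.5516  0.0039  1.7596 -0.0252]
 grasp point in chuck [ 0.1948  0.0003 -0.0014] tool axes in chuck
 [[ 0.033  -0.9995 -0.0023]
 [-0.9995 -0.033   0.0006]
 [-0.0007  0.0023 -1.    ]]
```

View pics/mid.png

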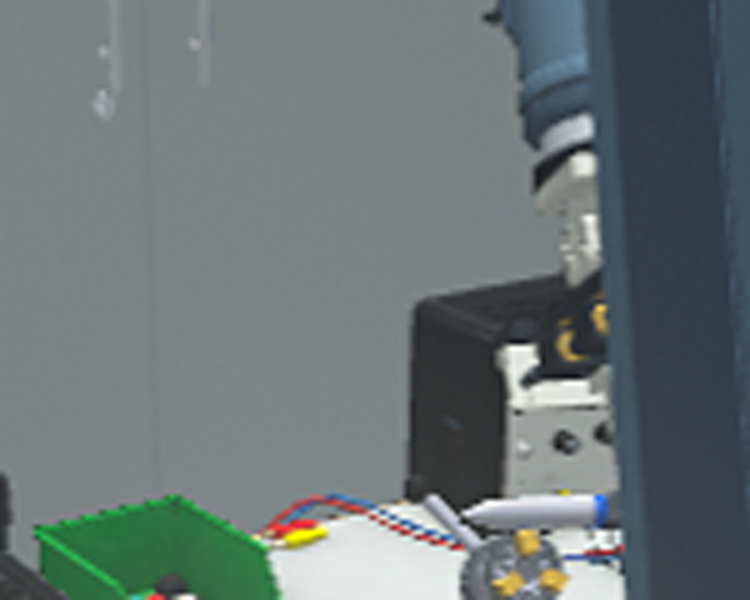

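The pointed half shows now: tip at crop (463,514), scene (322.5,172.7), and blue band at crop (600,508). I get the tool's pitch in the grip from these two.

```bash
python3 - <<'E'
from h import *
g,Rt,s=gp();M=Rt.as_matrix()
print("observed tip",(463+.5)/5+230-.5,(514.5)/5+70-.5,"blue",(600.5)/5+229.5,508.5/5+69.5)
for a in(-4,0,4):
    d=M[:,0]*np.cos(np.radians(a))+M[:,2]*np.sin(np.radians(a))
    print(a,proj("scene",g+.095*d),proj("scene",g+.031*d))
im=cv2.imread("pics/mid_scene.png");x=im[160:185,318:354]
h=cv2.cvtColor(x,cv2.COLOR_BGR2GRAY)
for c in range(0,36,3): print(318+c,h[:,c])
E
```

```text
observed tip 322.2 172.4 blue 349.6 171.2
-4 [322.1224 168.9967] [348.5229 168.9018]
0 [322.3853 171.8662] [348.6128 169.8232]
4 [322.8413 174.7242] [348.7636 170.7403]
318 [ 54  54  53  54  54  55  55  55  52  49 179 203 185 144 128 194 218  86
 106 217 224 228 229 231 232]
321 [ 53  53  54  55  54  55  56  56  57  57  56  51  48 173 166 191 149 136
  89  92 227 228 228 227 217]
324 [ 53  53  54  55  55  54  56  56  56  55  51 146 222 128  89  49 176 207
 194 144 105  98 100 102 106]
327 [ 52  53  53  53  53  54  55  55  51  49 240 229 183 140 122  92  50 107
 146  99 113 121  97  94  89]
330 [ 57  57  74  73  72  72  73  92  88  84 239 203 171 140 126 119  70 119
 105 108 114  97 132 110 171]
333 [153 143 160 160 160 159 150 159 157 168 233 202 171 138 123 114 133 125
 114 103 116 123 103 111 135]
336 [138 159 160 158 159 158 158 157 154 214 230 199 171 136 122 135 181 170
 183 182 126 112 104 108 114]
339 [160 158 158 158 154 147 149 155 154 229 227 199 169 134 122 134  55 198
 119 107  94  97 147 132 174]
342 [107 162 159 158 158 155 155 157 152 224 227 200 168 134 120 138 204 206
 225 230 235 137 154 163 164]
345 [137 161 158 158 155 156 158 157 152 245 224 201 166 132 119 152 209 223
 229 231 233  98 213 223 226]
348 [158 158 157 158 158 158 158 158 155 216 206 184 151 124 107 123 159 152
 238 192  97  87  93 220 224]
351 [161 160 161 159 158 159 159 161 140 113  91  94  89  82  68  53 200 189
 193 244  78 117  53 172 211]
```

The tool pitches about −1.7° in the grip (pointed end high). I finish the spin and correct for it.

Request:
{"api": "jog_arm", "payload": {
  "moves": [-1, 0, 0, 0, 0, 0, -1, -1, 0, 0, 0, 0, 0, -1, -1, 0, 0, 0, 0, 0, -1, -1, 0, 0, 0, 0, 0, -1, -1, 0, 0, 0, 0, 0, -1, -1, 0, 0, 0, 0, 0, -1, -1, 0, 0, 0, 0, 0, -1, -1, 0, 0, 0, 0, 0, -1, -1, 0, 0, 0, 0, 0, -1, -1, 0, 0, 0, 0, 0, -1, -1, 0, 0, 0, 0, 0, -1, -1, 0, 0, 0, 0, 0, -1, -1, 0, 0, 0, 0, 0, -1, -1, 0, 0, 0, 0, 0, -1, -1, 0, 0, 0, 0, 0, -1, -1, 0, 0, 0, 0, -0.3, -0.38, -1, 0, 0, 0, 0, 0, 0]
}}

```text
time_s: 8.93
eef_pos: [0.399, -0.0181, 0.1965]
eef_rot: [-0.448, -2.583, -0.115]
ft_force: [0.1, 0.3, -2.1]
width: 0.167
```

```bash
python3 - <<'E'
from h import *
Rg=(R.from_matrix(RB)*R.from_rotvec([0,-.03,0])).as_matrix()
plan(W(.145,0,0),Rg)
E
```

```text
t 8.93 turn/0.1 [-0.0131  0.0368 -0.0529] shift/.04 [-1.2719  0.0044  0.0107] F [ 0.0568  0.3276 -2.0822] w 0.167 q [-0.3294  0.364   1.5688  0.0033  1.7336 -1.557 ]
 grasp point in chuck [ 0.1959  0.0002 -0.0011] tool axes in chuck
 [[ 0.9994 -0.0053 -0.0337]
 [-0.0053 -1.      0.0013]
 [-0.0337 -0.0011 -0.9994]]
```

Request:
{"api": "jog_arm", "payload": {
  "moves": [-1, -0.3, 0, 0, 0, 0.03, -0.05, -1, -0.3, 0, 0.01, 0, 0, 0, -1, -0.3, 0, 0.01, 0, 0, 0, -1, -0.3, 0, 0.01, 0, 0, 0, -1, -0.3, 0, 0.01, 0, 0, 0, -1, -0.3, 0, 0.01, 0, 0, 0, -1, -0.3, 0, 0.01, 0, 0, 0, -1, 0, 0, 0, 0, 0, 0]
}}

```text
time_s: 9.6
eef_pos: [0.4676, -0.0425, 0.1502]
eef_rot: [-0.441, -2.58, -0.118]
ft_force: [0.1, -0.1, -1.7]
width: 0.168
```

```bash
python3 - <<'E'
from h import *
Rg=(R.from_matrix(RB)*R.from_rotvec([0,-.03,0])).as_matrix()
plan(W(.035,0,0),Rg)
shot("mouth",(("scene",(300,140,80,70)),),k=8,marks=[W(0,0,0),W(.01,0,0)])
E
```

```text
t 9.60 turn/0.1 [-0.0118 -0.0106 -0.0012] shift/.04 [-1.8672  0.0114  0.0118] F [ 0.0726 -0.101  -1.7301] w 0.168 q [-0.331   0.5286  1.4287  0.0027  1.7138 -1.5638]
 grasp point in chuck [ 0.1097  0.0004 -0.0018] tool axes in chuck
 [[ 0.9996 -0.0002 -0.0289]
 [-0.0001 -1.      0.0012]
 [-0.0289 -0.0012 -0.9996]]
```

View pics/mouth.png

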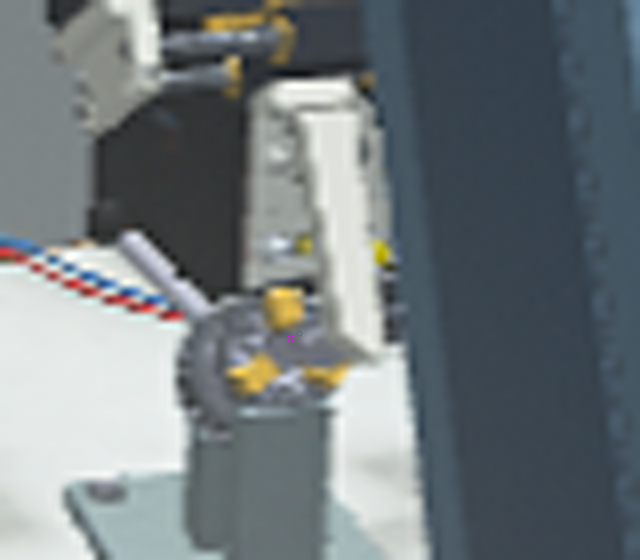

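The shaft enters at about crop (300,350), near the jaw centre at (288,352). I insert slowly.

Request:
{"api": "jog_arm", "payload": {
  "moves": [-1, -0.15, 0, -0.015, 0, 0, 0, -1, -0.15, 0, -0.01, 0, 0, 0, -1, -0.15, 0, 0.005, 0, 0, 0, -1, -0.15, 0, 0.005, 0, 0, 0, -1, -0.15, 0, 0.005, 0, 0, 0, -1, 0, 0, 0, 0, 0, 0]
}}

```text
time_s: 10.15
eef_pos: [0.4917, -0.051, 0.1367]
eef_rot: [-0.44, -2.581, -0.117]
ft_force: [0.9, -0.4, -1.4]
width: 0.167
```

```bash
python3 - <<'E'
from h import *
Rg=(R.from_matrix(RB)*R.from_rotvec([0,-.03,0])).as_matrix()
plan(W(.035,0,0),Rg);print(C.T@sense()["ft_force"],sense()["moment"])
E
```

```text
t 10.15 turn/0.1 [-0.0159  0.0067  0.0014] shift/.04 [-1.1441  0.0115  0.0421] F [ 0.8643 -0.3825 -1.4463] w 0.167 q [-0.3311  0.5816  1.3712  0.0022  1.7166 -1.5641]
 grasp point in chuck [0.0808 0.0004 0.0003] tool axes in chuck
 [[ 0.9995  0.0001 -0.0307]
 [ 0.0001 -1.      0.0016]
 [-0.0307 -0.0016 -0.9995]]
[-1.5655  0.0737 -0.7272] [-0.2644 -0.7326  0.0212]
```

Request:
{"api": "jog_arm", "payload": {
  "moves": [-1, -0.15, 0, 0.005, 0, 0, 0, -1, -0.15, 0, 0.005, 0, 0, 0, -1, -0.15, 0, 0.005, 0, 0, 0, -1, -0.15, 0, 0.005, 0, 0, 0, -1, -0.15, 0, 0.005, 0, 0, 0, -1, -0.15, 0, 0.005, 0, 0, 0, -1, 0, 0, 0, 0, 0, 0]
}}

```text
time_s: 10.73
eef_pos: [0.521, -0.0611, 0.1173]
eef_rot: [-0.441, -2.582, -0.118]
ft_force: [3.7, -1.2, 0.5]
width: 0.168
```

```bash
python3 - <<'E'
from h import *
Rg=(R.from_matrix(RB)*R.from_rotvec([0,-.03,0])).as_matrix()
plan(W(.035,0,0),Rg);print(C.T@sense()["ft_force"],sense()["moment"])
E
```

```text
t 10.73 turn/0.1 [-0.0116  0.0181  0.0033] shift/.04 [-0.2307  0.007   0.0148] F [ 3.6508 -1.2249  0.4736] w 0.168 q [-0.3314  0.6494  1.2986  0.0025  1.7202 -1.5645]
 grasp point in chuck [0.0443 0.0003 0.0003] tool axes in chuck
 [[ 0.9995  0.0003 -0.0318]
 [ 0.0003 -1.      0.0012]
 [-0.0318 -0.0012 -0.9995]]
[-3.0144 -0.0573  2.442 ] [-0.3974 -1.1182 -0.0431]
```

Request:
{"api": "jog_arm", "payload": {
  "moves": [-1, -0.06, 0, 0.02, 0, 0, 0, -1, -0.06, 0, 0.002, 0, 0, 0, -1, -0.05, 0, 0.002, 0, 0, 0, -1, -0.05, 0, 0.002, 0, 0, 0, -1, 0, 0, 0, 0, 0, 0]
}}

```text
time_s: 11.15
eef_pos: [0.5265, -0.063, 0.1129]
eef_rot: [-0.44, -2.581, -0.118]
ft_force: [0.6, -0.8, 3.8]
width: 0.171
```

```bash
python3 - <<'E'
from h import *
Rg=(R.from_matrix(RB)*R.from_rotvec([0,-.03,0])).as_matrix()
plan(W(.035,0,0),Rg);print(C.T@sense()["ft_force"],sense()["moment"])
E
```

```text
t 11.15 turn/0.1 [-0.0138  0.0033  0.0041] shift/.04 [-0.0501  0.0057 -0.0069] F [ 0.6189 -0.7975  3.8097] w 0.171 q [-0.3313  0.6641  1.2836  0.0023  1.722  -1.5645]
 grasp point in chuck [ 0.037   0.0002 -0.0003] tool axes in chuck
 [[ 0.9995  0.0004 -0.0303]
 [ 0.0004 -1.      0.0014]
 [-0.0303 -0.0014 -0.9995]]
[1.2991 0.5466 3.6805] [-0.2693 -0.3904 -0.0019]
```

Request:
{"api": "jog_arm", "payload": {
  "moves": [-1, -0.04, 0, 0.01, 0, 0, 0, -1, -0.04, 0, 0.01, 0, 0, 0, -1, 0, 0, 0, 0, 0, 0]
}}

```text
time_s: 11.4
eef_pos: [0.5274, -0.0633, 0.1115]
eef_rot: [-0.439, -2.578, -0.118]
ft_force: [-2.9, 0.3, 7.9]
width: 0.169
```

```bash
python3 - <<'E'
from h import *
Rg=(R.from_matrix(RB)*R.from_rotvec([0,-.03,0])).as_matrix()
plan(W(.035,0,0),Rg);print(C.T@sense()["ft_force"],sense()["moment"])
E
```

```text
t 11.40 turn/0.1 [-0.0152 -0.0279  0.0054] shift/.04 [-0.0106  0.0048 -0.0251] F [-2.8658  0.2688  7.9409] w 0.169 q [-0.3312  0.6693  1.2793  0.0023  1.7243 -1.5646]
 grasp point in chuck [ 0.0353  0.0002 -0.001 ] tool axes in chuck
 [[ 0.9996  0.0005 -0.0272]
 [ 0.0005 -1.      0.0015]
 [-0.0272 -0.0015 -0.9996]]
[6.5761 0.6984 5.2545] [0.033  0.4641 0.0651]
```

Request:
{"api": "jog_arm", "payload": {
  "moves": [-1, -0.04, 0, -0.015, 0, 0, 0, -1, -0.03, 0, -0.01, 0, 0, 0, -1, 0, 0, 0, 0, 0, 0]
}}

```text
time_s: 11.65
eef_pos: [0.5283, -0.0636, 0.1113]
eef_rot: [-0.438, -2.573, -0.119]
ft_force: [-8.5, 1.8, 11.7]
width: 0.173
```

```bash
python3 - <<'E'
from h import *
Rg=(R.from_matrix(RB)*R.from_rotvec([0,-.03,0])).as_matrix()
plan(W(.035,0,0),Rg);print(C.T@sense()["ft_force"],sense()["moment"])
E
```

```text
t 11.65 turn/0.1 [-0.0177 -0.0776  0.0058] shift/.04 [ 0.0111  0.004  -0.0187] F [-8.5434  1.8126 11.7197] w 0.173 q [-0.331   0.6744  1.2726  0.0021  1.7308 -1.5645]
 grasp point in chuck [ 0.0344  0.0001 -0.0007] tool axes in chuck
 [[ 0.9998  0.0005 -0.0222]
 [ 0.0006 -1.      0.0018]
 [-0.0222 -0.0018 -0.9998]]
[13.5549  1.1281  5.3495] [0.3725 1.3333 0.1205]
```

The force rises to 13.5 N at x≈0.0345, so the tool is home. I ease off, open and back away.

Request:
{"api": "jog_arm", "payload": {
  "moves": [-1, 0.06, 0, 0, 0, 0, 0, 0.2, 0, 0, 0, 0, 0, 0, 0.2, 0, 0, 0, 0, 0, 0, 0.2, 0, 0, 0, 0, 0, 0, 0.2, 0, 0, 0, 0, 0, 0, 0.2, 0, 0, 0, 0, 0, 0, 0.2, 0, 0, 0, 0, 0, 0, 0.2, 0, 0, 0, 0, 0, 0, 0.2, 0, 0, 0, 0, 0, 0, 0.2, 0, 0, 0, 0, 0, 0, 0.2, 0, 0, -0.3, 0, 0, 0, 0.2, 0, 0, -0.4, 0, 0, 0, 0.2, 0, 0, -0.4, 0, 0, 0, 0.2, 0, 0, -0.4, 0, 0, 0, 0.2, 0, 0, -0.4, 0, 0, 0, 0.2, 0, 0, -0.4, 0, 0, 0, 0.2, 0, 0, -0.4, 0, 0, 0]
}}

```text
time_s: 13.07
eef_pos: [0.581, -0.082, 0.2052]
eef_rot: [-0.44, -2.581, -0.118]
ft_force: [-0.4, -0.9, 0.1]
width: 0.6
```

```bash
python3 - <<'E'
from h import *
g,Rt,s=gp();print(C.T@(g-mouth),C.T@s["ft_force"],s["width"],s["time_s"])
tt=C.T@(s["eef_pos"]-mouth);print("tcp",tt)
shot("home",(("scene",(285,130,90,90)),("top",(285,145,75,90))),marks=[W(0,0,0),W(.13,0,0),W(-.05,-.048,.0575)])
E
```

```text
[0.037  0.     0.1085] [0.1377 0.9567 0.0097] 0.5996819552580236 13.0667
tcp [0.0364 0.0001 0.0896]
```

View pics/home.png

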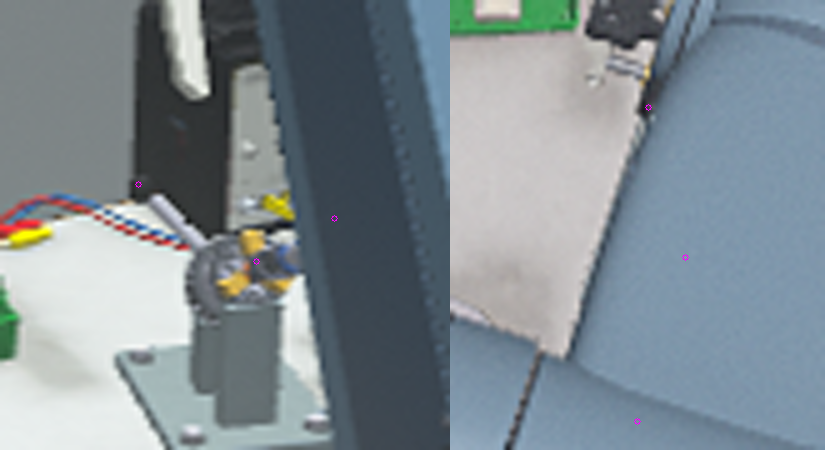

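The tool is back in with the orange band just inside the jaws (crop 235,267) and the blue band outside (290,262); the bar is still open. Before the bar push I check where the power supply is.

```bash
python3 - <<'E'
from h import *
for p in((379,79),(383,118),(385,128),(378,100)): print(p,onz("top",p,.0),onz("top",p,.15))
for a,b in(((313,131),(377,79)),((331,142),(384,118)),):print(tri(a,b))
M=RB
for y in(-.08,.025):
    tcp=W(-.05,y,.05);print("tcp",tcp)
    for l in(.084,.2,.3):
        for sgn in(1,-1): print("  body",l,tcp-l*M[:,2]+sgn*.094*M[:,1]+.0375*cx*-1)
plan(W(-.05,-.085,.11-.019),RB,)
E
```

```text
(379, 79) [ 0.9676 -0.2529  0.    ] [ 0.9055 -0.221   0.15  ]
(383, 118) [ 0.8366 -0.26    0.    ] [ 0.7865 -0.2274  0.15  ]
(385, 128) [ 0.8035 -0.2649  0.    ] [ 0.7563 -0.2319  0.15  ]
(378, 100) [ 0.8968 -0.2466  0.    ] [ 0.8412 -0.2153  0.15  ]
(array([ 0.8999, -0.2226,  0.1493]), np.float64(0.018935093239078042))
(array([ 0.7917, -0.2325,  0.1362]), np.float64(0.0022365388525357986))
tcp [ 0.6569 -0.0239  0.1259]
  body 0.084 [0.7601 0.0394 0.1773]
  body 0.084 [ 0.6977 -0.1379  0.1773]
  body 0.2 [0.8181 0.019  0.2756]
  body 0.2 [ 0.7557 -0.1583  0.2756]
  body 0.3 [0.8681 0.0014 0.3604]
  body 0.3 [ 0.8056 -0.1759  0.3604]
tcp [ 0.622  -0.1229  0.1259]
  body 0.084 [ 0.7252 -0.0596  0.1773]
  body 0.084 [ 0.6628 -0.2369  0.1773]
  body 0.2 [ 0.7832 -0.08    0.2756]
  body 0.2 [ 0.7208 -0.2573  0.2756]
  body 0.3 [ 0.8332 -0.0976  0.3604]
  body 0.3 [ 0.7708 -0.275   0.3604]
t 13.17 turn/0.1 [-0.0125  0.3472  0.003 ] shift/.04 [-2.1442  2.1283  0.4796] F [-0.1064  0.0556 -0.7481] w 0.601 q [-0.3318  0.6998  0.9809  0.0024  1.9847 -1.5642]
 grasp point in chuck [0.0364 0.0001 0.1102] tool axes in chuck
 [[ 0.9994  0.0003 -0.0347]
 [ 0.0003 -1.      0.0012]
 [-0.0347 -0.0013 -0.9994]]
```

The gripper body stays above the supply (its top is at about 0.15 m). I close the fingers, move to the -y side of the bar, then go down.

Request:
{"api": "jog_arm", "payload": {
  "moves": [-1, 0, 0, -0.2, 0, 0.35, 0, -1, -0.214, 0.213, -0.03, 0, 0, 0, -1, -0.214, 0.213, -0.03, 0, 0, 0, -1, -0.214, 0.213, -0.03, 0, 0, 0, -1, -0.214, 0.213, -0.03, 0, 0, 0, -1, -0.214, 0.213, -0.03, 0, 0, 0, -1, -0.214, 0.213, -0.03, 0, 0, 0, -1, -0.214, 0.213, -0.03, 0, 0, 0, -1, -0.214, 0.213, -0.03, 0, 0, 0, -1, -0.214, 0.213, -0.03, 0, 0, 0, -1, -0.214, 0.213, -0.03, 0, 0, 0, -1, 0, 0, 0, 0, 0, 0, -1, 0, 0, 0, 0, 0, 0]
}}

```text
time_s: 14.25
eef_pos: [0.6865, -0.0286, 0.174]
eef_rot: [-0.433, -2.544, -0.124]
ft_force: [0.2, 0.5, -0.2]
width: 0.004
```

```bash
python3 - <<'E'
from h import *
plan(W(-.05,-.085,.05+.019),RB)
E
```

```text
t 14.25 turn/0.1 [-0.0207 -0.0757  0.0082] shift/.04 [-0.0118 -0.0105  1.4107] F [ 0.1691  0.5072 -0.2015] w 0.004 q [-0.2331  0.9736  0.5465  0.0666  2.1841 -1.4441]
 grasp point in chuck [-0.0497 -0.0855  0.1254] tool axes in chuck
 [[ 1.      0.0008  0.0076]
 [ 0.0008 -1.      0.0021]
 [ 0.0076 -0.0021 -1.    ]]
```

Now down, then a picture to check the finger's place.

Request:
{"api": "jog_arm", "payload": {
  "moves": [-1, 0, 0, 0.28, 0, 0, 0, -1, 0, 0, 0.28, 0, 0, 0, -1, 0, 0, 0.28, 0, 0, 0, -1, 0, 0, 0.28, 0, 0, 0, -1, 0, 0, 0.28, 0, 0, 0, -1, 0, 0, 0, 0, 0, 0]
}}

```text
time_s: 14.75
eef_pos: [0.6565, -0.0191, 0.1272]
eef_rot: [-0.434, -2.542, -0.124]
ft_force: [-0.0, 0.3, 0.9]
width: 0.003
```

```bash
python3 - <<'E'
from h import *
plan(W(-.05,-.085,.05+.019),RB)
shot("bar",(("scene",(285,130,90,90)),("top",(285,145,75,90))),marks=[W(-.05,-.048,.0575),sense()["eef_pos"]])
E
```

```text
t 14.75 turn/0.1 [-0.0176 -0.0894 -0.0021] shift/.04 [-0.0583  0.0145  0.0007] F [-0.0476  0.3183  0.8797] w 0.003 q [-0.2305  0.9162  0.7741  0.0623  2.0155 -1.4525]
 grasp point in chuck [-0.0478 -0.0845  0.069 ] tool axes in chuck
 [[ 1.     -0.0002  0.0089]
 [-0.0002 -1.      0.0018]
 [ 0.0089 -0.0018 -1.    ]]
```

View pics/bar.png

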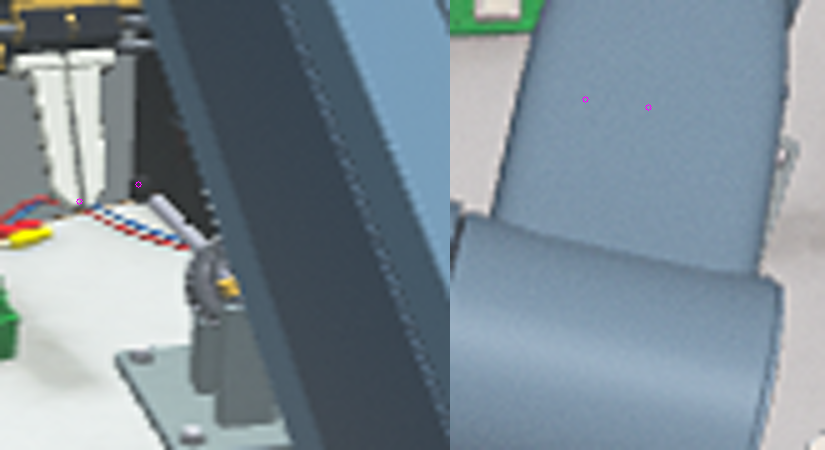

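The fingertips (crop 80,203) stand clear on the -y side of the knob (138,185). I push across.

Request:
{"api": "jog_arm", "payload": {
  "moves": [-1, -0.05, -0.15, 0, 0, 0, 0, -1, 0, -0.15, 0, 0, 0, 0, -1, 0, -0.15, 0, 0, 0, 0, -1, 0, -0.15, 0, 0, 0, 0, -1, 0, -0.15, 0, 0, 0, 0, -1, 0, -0.15, 0, 0, 0, 0, -1, 0, -0.15, 0, 0, 0, 0, -1, 0, -0.15, 0, 0, 0, 0, -1, 0, -0.15, 0, 0, 0, 0, -1, 0, -0.15, 0, 0, 0, 0]
}}

```text
time_s: 15.68
eef_pos: [0.6411, -0.0768, 0.1286]
eef_rot: [-0.434, -2.549, -0.125]
ft_force: [1.6, 1.5, 1.5]
width: 0.007
```

```bash
python3 - <<'E'
from h import *
plan(W(-.05,.02,.05+.019),RB);print(C.T@sense()["ft_force"])
E
```

```text
t 15.68 turn/0.1 [-0.009  -0.0233  0.0093] shift/.04 [ 0.0208 -1.1212  0.0912] F [1.5531 1.467  1.5349] w 0.007 q [-0.3023  0.8927  0.8149  0.0202  1.9945 -1.5327]
 grasp point in chuck [-0.0509 -0.0249  0.0726] tool axes in chuck
 [[ 1.      0.0009  0.0023]
 [ 0.0009 -1.      0.0009]
 [ 0.0023 -0.0009 -1.    ]]
[-0.0157 -1.8996  1.8197]
```

Request:
{"api": "jog_arm", "payload": {
  "moves": [-1, 0, -0.15, 0.01, 0, 0, 0, -1, 0, -0.15, 0.01, 0, 0, 0, -1, 0, -0.15, 0.01, 0, 0, 0, -1, 0, -0.15, 0.01, 0, 0, 0, -1, 0, -0.15, 0.01, 0, 0, 0, -1, 0, -0.15, 0.01, 0, 0, 0, -1, 0, -0.15, 0.01, 0, 0, 0, -1, 0, 0, 0, 0, 0, 0]
}}

```text
time_s: 16.35
eef_pos: [0.6245, -0.1166, 0.1246]
eef_rot: [-0.436, -2.545, -0.124]
ft_force: [-0.5, 0.2, 0.0]
width: 0.003
```

```bash
python3 - <<'E'
from h import *
plan(W(-.05,.035,.05+.019),RB);print(C.T@sense()["ft_force"])
E
```

```text
t 16.35 turn/0.1 [-0.0125 -0.0608 -0.0075] shift/.04 [ 0.0229 -0.4187 -0.0233] F [-0.538   0.1503  0.0334] w 0.003 q [-0.3543  0.8797  0.8523 -0.0105  1.9741 -1.5874]
 grasp point in chuck [-0.051   0.0182  0.0681] tool axes in chuck
 [[ 1.     -0.0007  0.0061]
 [-0.0008 -1.      0.0012]
 [ 0.0061 -0.0012 -1.    ]]
[ 0.4904  0.037  -0.267 ]
```

Request:
{"api": "jog_arm", "payload": {
  "moves": [-1, 0, -0.08, 0, 0, 0, 0, -1, 0, -0.08, 0, 0, 0, 0, -1, 0, -0.08, 0, 0, 0, 0]
}}

```text
time_s: 16.6
eef_pos: [0.622, -0.1241, 0.125]
eef_rot: [-0.433, -2.546, -0.125]
ft_force: [0.1, 4.1, -1.4]
width: 0.003
```

```bash
python3 - <<'E'
from h import *
plan(W(-.05,.035,.05+.019),RB);print(C.T@sense()["ft_force"])
E
```

```text
t 16.60 turn/0.1 [-0.0114 -0.0523  0.0122] shift/.04 [ 0.0202 -0.2213 -0.0136] F [ 0.1444  4.0819 -1.4385] w 0.003 q [-0.3639  0.8771  0.8562 -0.0159  1.9719 -1.5997]
 grasp point in chuck [-0.0509  0.0261  0.0685] tool axes in chuck
 [[ 1.      0.0012  0.0052]
 [ 0.0012 -1.      0.0011]
 [ 0.0052 -0.0011 -1.    ]]
[ 0.272  -3.8981 -1.8662]
```

Request:
{"api": "jog_arm", "payload": {
  "moves": [-1, 0, -0.06, 0, 0, 0, 0, -1, 0, -0.06, 0, 0, 0, 0]
}}

```text
time_s: 16.77
eef_pos: [0.6218, -0.1253, 0.1254]
eef_rot: [-0.43, -2.549, -0.133]
ft_force: [7.1, 20.1, -1.9]
width: 0.005
```

```bash
python3 - <<'E'
from h import *
plan(W(-.05,.035,.05+.019),RB);print(C.T@sense()["ft_force"])
E
```

```text
t 16.77 turn/0.1 [ 0.0419 -0.0422  0.0559] shift/.04 [ 0.0182 -0.1924 -0.0043] F [ 7.0814 20.1211 -1.8895] w 0.005 q [-0.3677  0.8756  0.8578 -0.0123  1.9708 -1.6058]
 grasp point in chuck [-0.0508  0.0274  0.0688] tool axes in chuck
 [[ 1.      0.0056  0.0042]
 [ 0.0056 -1.     -0.0042]
 [ 0.0042  0.0042 -1.    ]]
[ -0.9978 -21.3309  -1.6045]
```

21 N, so the bar is at its end stop. I back off, lift and clear the view.

Request:
{"api": "jog_arm", "payload": {
  "moves": [-1, 0, 0.25, 0, 0, 0, 0, -1, 0, 0.25, 0, 0, 0, 0, -1, 0, 0.2, -0.1, 0, 0, 0, -1, 0, 0, -0.4, 0, 0, 0, -1, 0, 0, -0.4, 0, 0, 0, -1, 0, 0, -0.4, 0, 0, 0, -1, 0, 0, -0.4, 0, 0, 0, -1, 0, 0, -0.4, 0, 0, 0, -1, 0, 0, -0.4, 0, 0, 0, -1, 0, 0, -0.4, 0, 0, 0, -1, 0, 0, -0.4, 0, 0, 0]
}}

```text
time_s: 17.68
eef_pos: [0.6958, -0.1257, 0.2379]
eef_rot: [-0.435, -2.547, -0.123]
ft_force: [54.6, -14.4, 32.4]
width: 0.005
```

Request:
{"api": "jog_arm", "payload": {
  "moves": [-1, 0.35, -0.7, 0.2, 0, 0, 0, -1, 0.35, -0.7, 0.2, 0, 0, 0, -1, 0.35, -0.7, 0.2, 0, 0, 0, -1, 0.35, -0.7, 0.2, 0, 0, 0, -1, 0.35, -0.7, 0.2, 0, 0, 0, -1, 0.35, -0.7, 0.2, 0, 0, 0, -1, 0.35, -0.7, 0.2, 0, 0, 0, -1, 0.35, -0.7, 0.2, 0, 0, 0, -1, 0.35, -0.7, 0.2, 0, 0, 0, -1, 0.35, -0.7, 0.2, 0, 0, 0, -1, 0.35, -0.7, 0.2, 0, 0, 0, -1, 0.35, -0.7, 0.2, 0, 0, 0, -1, 0.35, -0.7, 0.2, 0, 0, 0, -1, 0.35, -0.7, 0.2, 0, 0, 0, -1, 0.35, -0.7, 0.2, 0, 0, 0, -1, 0.35, -0.7, 0.2, 0, 0, 0]
}}

```text
time_s: 19.02
eef_pos: [0.3033, -0.4644, 0.2492]
eef_rot: [-0.435, -2.547, -0.122]
ft_force: [1.1, -0.3, 0.1]
width: 0.005
```

```bash
python3 - <<'E'
from h import *
shot("fin",(("scene",(295,150,80,85)),("top",(295,150,75,85))),marks=[W(-.05,.048,.0575),W(.13,0,0)])
a=cv2.imread("pics/top0.png").astype(int);b=cv2.imread("pics/fin_top.png").astype(int)
m=(abs(a-b).sum(2)>60)[95:300,105:445].astype(np.uint8);_,_,st,ce=cv2.connectedComponentsWithStats(m)
for s,c in zip(st[1:],ce[1:]):
    if s[4]>6: print("changed",s[0]+105,s[1]+95,s[2:],)
print(gp()[2]["time_s"],sense()["ft_force"])
E
```

```text
changed 322 163 [22 21 82]
changed 345 174 [15  8 53]
changed 329 194 [ 6  4 13]
changed 324 211 [ 6  4 14]
changed 296 229 [ 149   71 5809]
19.1167 [-0.1205 -0.8966  0.0024]
```

View pics/fin.png

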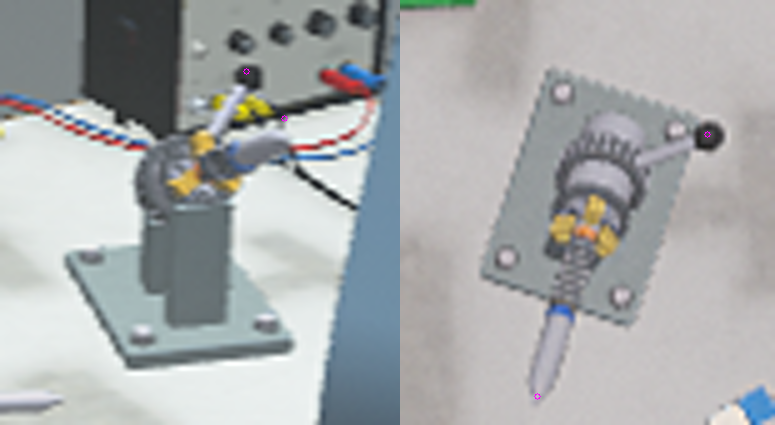

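The final picture matches the end-stop mark at the knob (top crop 707,134). The pointed tip is at (537,398), the mark for a seated tool, with the orange band at the jaws and the blue band outside. Nothing else on the table changed except where the arm now covers the view. I hand the job in.

```bash
python3 -c "
from cell import *
print(sense()['ft_force'],sense()['qd'],sense()['time_s']);print(close_job())"
```

```text
[-0.12050157 -0.8965689   0.00242985] [0.06308607 0.00125233 0.00085002 0.06447788 0.02437955 0.04351252] 19.1167
the job is handed in; nothing more can be done
None
```

I drew the tool out, turned it end for end and pushed it home with the pointed end (blue band) out. I then swung the knobbed bar over to its stop, let go, backed clear and handed the job in at 19.1 s.

**Last checks:**
- **Tool home:** pushing in, the force rose to 13.5 N at the depth expected for a seated tool. In the last top view the point tip lies on the mark for a seated tool.
- **Bar:** pushing it, the force reached 21 N at the stop. In both views the knob lies on the end-stop mark.
- **Other things:** the top-view comparison showed changes only at the chuck and in the area the arm now covers. The folding rule is partly in that area, so it was not fully checked.

**What disagreed or stayed unexplained:**
- **Wrist force:** it read about 65 N for one reading at the end of the last lift, below the 120 N limit. I don't know why. An abrupt stop near a joint limit is one possibility, but I can't rule out contact, and contact of the arm or gripper body above 40 N would fail the run. It read about 1 N at the next readings.
- **Scene camera:** it sat about 2 px off the top camera. I relied on the top camera and the given heights.
- **Tool's rest angle:** I did not measure it after the jaws closed.
- **Arm motion at hand-in:** the joints still showed up to about 0.06 rad/s of settling motion.

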